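Top up the covered module rack by feel

TASK

Two of the four cells of the covered blue rack are empty, but the flaps hide which, so it has to be felt (the flap of an empty cell swings freely inward, that of a full one stops at once). Slide the two white modules from the apron into the empty cells, one in each, flat and upright and right inside so that nothing sticks out of the mouth. Leave the other things on the bench and on the rack where they are.

Things in the scene. Friction and masses are not known exactly. Their poses are not given: they have to be found in the camera images.
- rack: fixed flat blue rack: four covered cells side by side, mouths towards the robot. Origin on the bench in the mouth plane, mid-width; +x goes into the cells, +y left, z up. A 5 mm metal base plate is the cells' floor and runs on in front as a level loading apron (x from -195, y +-131). Opaque roof: top at z 53, underside 49, front edge at x 0, rear at x 72. Exactly two cells, any two, are empty
- mouth_mid (a point): mid-width of the row of mouths, on the apron, axes as the rack. All four look alike: each mouth is shut by a grey rigid flap 53 wide, 40 high, 2 thick, hung from the roof's front edge (hinge at rack x -1, z 48; lower edge at z 7). It swings inward only, almost without force (under 0.5 N), and falls shut
- module_a_center (a point): centre (half-way up) of a loose white module, a plain box 60 long (its x) x 45 wide (y) x 36 high (z), about 0.16 kg, green bar and black vent lines on top; starts flat on the rack's apron, turned up to 0.5 rad from the rack's axes
- module_b_center (a point): centre (half-way up) of a loose white module, a plain box 60 long (its x) x 45 wide (y) x 36 high (z), about 0.16 kg, green bar and black vent lines on top; starts flat on the rack's apron, turned up to 0.5 rad from the rack's axes (the twin of the other)
- cell1 (a point): mid-width of the mouth of cell 1 (leftmost, rack y +93), on the apron in the mouth plane, axes as the rack. Cell 55 wide, 44 high, 64 deep to its back wall; 7 thick dividers start at the mouth. If full, it holds a module lying 1 to 4 mm behind the shut flap, so the flap gives 2 to 6 mm and then stops hard; if empty, the flap keeps swinging
- cell2 (a point): mid-width of the mouth of cell 2 (second from left, y +31), on the apron in the mouth plane, axes as the rack. Cell 55 wide, 44 high, 64 deep to its back wall; 7 thick dividers start at the mouth. If full, it holds a module lying 1 to 4 mm behind the shut flap, so the flap gives 2 to 6 mm and then stops hard; if empty, the flap keeps swinging
- cell3 (a point): mid-width of the mouth of cell 3 (third from left, y -31), on the apron in the mouth plane, axes as the rack. Cell 55 wide, 44 high, 64 deep to its back wall; 7 thick dividers start at the mouth. If full, it holds a module lying 1 to 4 mm behind the shut flap, so the flap gives 2 to 6 mm and then stops hard; if empty, the flap keeps swinging
- cell4 (a point): mid-width of the mouth of cell 4 (rightmost, y -93), on the apron in the mouth plane, axes as the rack. Cell 55 wide, 44 high, 64 deep to its back wall; 7 thick dividers start at the mouth. If full, it holds a module lying 1 to 4 mm behind the shut flap, so the flap gives 2 to 6 mm and then stops hard; if empty, the flap keeps swinging
- washer_tin: bystander: low brass tin, 40 across, 16 high, standing on the rack's roof, its centre 46 behind the mouth plane; origin under its centre
- flask: bystander: pink drinking flask, 72 across, 210 high, on the bench to the left; origin under its centre
- yellow_hood: bystander: yellow open plastic hood, 70 x 70 x 80 high, on the bench to the right; origin under its centre
- screwdriver: bystander: screwdriver lying on the bench to the right; origin on the bench under it
- spacer_cup: bystander: metal cup, 70 across, 70 high, on the bench to the left; origin under its centre
- pliers: bystander: red-handled pliers lying on the bench near the robot, to the right; origin on the bench under them
There are look-alikes about, which are no part of the job. What is shaped like the part that bears module_b_center but red is not meant.

How it is judged:
By the outcome, as a careful person would: the job done as asked, in the order asked, and still so for the second after the job is handed in, with the robot touching nothing.
It also fails if it takes over 66 s, if anything falls off the work surface, if the arm or the gripper's body presses on something with over 40 N, if the wrist force passes 120 N, or if a joint passes its speed limit or range.

ROBOT

A 7-joint arm with a two-finger parallel gripper is mounted at the origin on the work surface. World frame = base frame: x ahead of the robot, y to its left, z up, the work surface at z = 0. Lengths are in m, angles in rad, forces in N, time in s.
With the tool pointing down it reaches from about 0.425 to 0.925 m from the base axis. Payload 6.8 kg.
Tool frame: the origin (TCP) lies midway between the tips of the shut fingers; the grasp point (between the pads) lies 19 mm behind it; z points along the fingers, y is the line along which they close (so a half turn about z gives the same grasp; the last joint's range is limited). The gripper opens to 85 mm and grips with 20 to 120 N. Pads are 22 mm wide; open, the fingers measure 114 mm over their backs; the gripper's body (76 mm by 85 mm) begins 54 mm behind the grasp point. The pads swing forward as they close: fully open they stand 13 mm farther back than shut.
Start: joints at [-1.451, 0.477, 0.022, 1.555, -0.011, 1.109, -0.083], TCP at [0.152, 0.658, 0.231] pointing down, gripper open.
Joint ranges: [-2.96, 2.96], [-0.34, 2.1], [-1.41, 1.46], [0.24, 2.44], [-1.37, 4.51], [0.17, 1.92], [-2.96, 2.96]. Speed limits (rad/s): [2.39, 2.39, 3.14, 3.14, 3.14, 3.14, 3.14].

INTERFACE

Orientations are given as a rotation vector (axis times angle).
In Python, from bench import r gives the robot as it stands.
- The arm moves only by the tool servo_tool, never from a script. Its arguments are lists of equal length, an entry for each row: "turn": the turn, a rotation vector about the world's x, y, z in units of 5 degrees (1.0 is 5 degrees), a list of three; "slide": the shift along the world's x, y, z in units of 30 mm (1.0 is 30 mm), a list of three; "hand": the opening, from 0 (shut) to 1 (fully open). In form: {"turn": [[rx, ry, rz], ...], "slide": [[dx, dy, dz], ...], "hand": [hand, ...]}. A call has 1 to 8 rows; each row is the pose to reach, as a shift and turn from the pose commanded when the call began; what a row does not reach only later rows make up. A row lasts 1/8 s, in which the tool goes at most 62.5 mm and 10.7 degrees, less where a joint would pass 70% of its speed; a pose out of reach is approached as far as the arm can. A call with a gripper value outside its range is refused whole. The fingers move at their own pace and stop on an object; "squeeze" is the grip in N (left out, the last holds). Time passes only in rows, so rows that repeat a pose let the fingers close. It gives the time, the measured TCP pose, the force, the opening and the grip force at its end, in the units of the state.
- r.get_obs(): the state, without advancing time (a new reading comes with each control period).
- r.grab_frame(name): name is "scene" or "top" or "wrist"; returns (picture, depth): 420x560x3 uint8, red, green, blue; 420x560 float32, m along the optical axis (not along the pixel's ray), 0 where there is no reading.
- r.get_calibration(name): a dict with "fovy" (degrees; the focal length in pixels is half the picture's height over the tangent of half this angle, whatever the lens; pixels are square), "cx", "cy" (the principal point, pixels), "k1" (the pictures are not rectified: a ray, as slopes to the right and down, at radius r is drawn at 1 + k1 r^2 times it, then the intrinsics apply), "R" (3x3) and "t" (3): a world point X has camera coordinates R X + t. Camera axes: x right, y down, z forward; pixel columns grow to the right and rows downward; lengths in m; the calibration is good to about 2 mm. A picture is of the moment at which its call begins: read the wrist's pose just before it. get_calibration takes no time and is no camera call; for the wrist camera it gives the pose at the moment of the call.
- r.hand_in(): hands the job in; it is judged then, once.
The state is a dict: "clock": time; "joints": joint angles; "qvel": joint speeds; "tau": joint torques, N m; "tcp_pos": TCP position; "orientation": TCP orientation; "contact_force": force on the tool from outside, world axes, zero at the start; "moment": the same for the moment, N m; "grip_width": finger opening in m; "gripper_force": force on a finger pad.
Only numpy, scipy, OpenCV 4.12 (cv2) and the standard library are available. Lean on these libraries where they do the work, as an engineer would, in place of code of your own. Each camera call takes 0.05 s, during which the arm holds its last target. There are 200 camera calls.

## Working session

There is one attempt and no reset: what is moved stays moved. The work goes in short steps, Python scripts to look and compute and a tool call to move; the robot and the scene stay as the last step left them, time stands still between calls to the robot, and variables do not carry over. Pictures are saved under pics/ and viewed, at most 10 in all, crops included, and the job is handed in when it is done.

Besides the shell and the picture viewer there is one more tool, called after "Emit:" as name(argument=value, ...) on one line, values as JSON. servo_tool: Moves the arm, as the interface text tells. Its arguments: {"type":"object","properties":{"turn":{"type":"array"},"slide":{"type":"array"},"hand":{"type":"array"},"squeeze":{"type":"number"}},"required":["turn","slide","hand"]}

```bash
ls; mkdir -p pics
python3 - <<'E'
from bench import r
import cv2,numpy as np
for n in("scene","top"):
    p,d=r.grab_frame(n); cv2.imwrite(f"pics/{n}0.png",p[:,:,::-1]); np.save(f"{n}_d.npy",d)
    c=r.get_calibration(n); print(n,{k:np.round(v,3).tolist() for k,v in c.items()})
print(r.get_obs())
E
```

```text
pics
scene {'fovy': 57.751, 'cx': 282.09, 'cy': 207.648, 'k1': -0.067, 'R': [[0.206, 0.978, 0.018], [0.772, -0.151, -0.618], [-0.602, 0.141, -0.786]], 't': [-0.079, -0.342, 1.517]}
top {'fovy': 49.085, 'cx': 279.402, 'cy': 196.974, 'k1': -0.028, 'R': [[-0.001, -1.0, -0.012], [-0.998, 0.002, -0.064], [0.064, 0.012, -0.998]], 't': [-0.002, 0.477, 1.152]}
{'clock': 0.1, 'joints': array([-1.45108207,  0.47773803,  0.02233382,  1.55632207, -0.01150308,
        1.10930202, -0.08310586]), 'qvel': array([-0.00168502, -0.00011416,  0.00082012, -0.00258633,  0.00190537,
       -0.00114265, -0.00100948]), 'tau': array([ 4.41991506e-03, -5.97764003e+01,  1.61332805e+00, -2.81958282e+01,
        1.27805976e-02,  4.90018545e-03, -1.17969336e-05]), 'tcp_pos': array([0.15233359, 0.65705124, 0.23042184]), 'orientation': array([-3.57035237e-01, -3.12116304e+00,  2.57575319e-03]), 'contact_force': array([ 0.15573982, -1.14105183, -0.44385572]), 'moment': array([-0.0171275 ,  0.02079816, -0.03326329]), 'gripper_force': 0.0, 'grip_width': 0.08513267999425243}
```

View pics/top0.png

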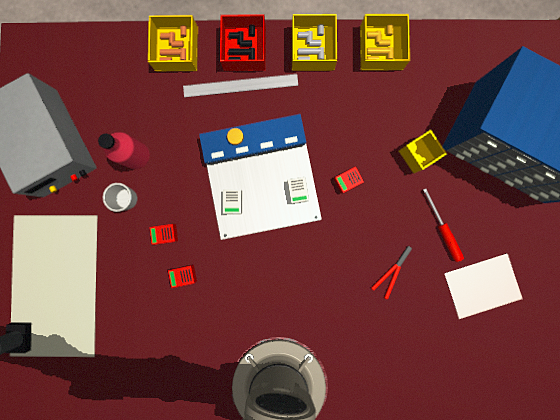

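View pics/scene0.png

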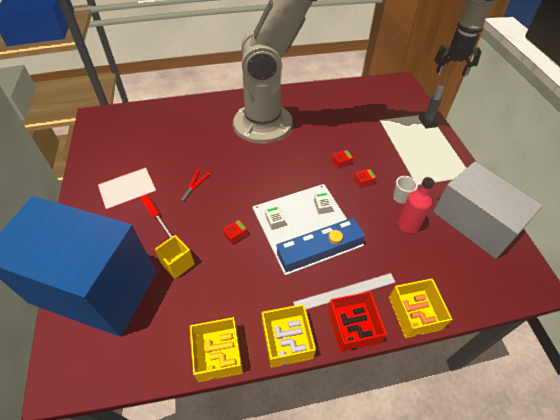

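The pictures show the rack with its blue roof at about (255,138) and its apron at (262,195) in the top view. The candidates are:
- White modules on the apron at (232,202) and (297,190). These are the ones to move.
- Red look-alikes at (163,234), (181,276) and (349,180), which I leave alone.
- The white card at (484,286), which is not a module.

Next I measure.

```bash
cat > h.py <<'E'
import numpy as np,cv2
from bench import r
def K(c,h=420):
    f=h/2/np.tan(np.radians(c["fovy"])/2); return f
def rays(c,uv):
    f=K(c); q=(np.asarray(uv,float)-[c["cx"],c["cy"]])/f
    p=q.copy()
    for _ in range(20): p=q/(1+c["k1"]*(p**2).sum(-1,keepdims=True))
    return np.concatenate([p,np.ones(p.shape[:-1]+(1,))],-1)
def plane(c,uv,z):
    R=np.array(c["R"]);t=np.array(c["t"]);d=rays(c,uv)@R;o=-R.T@t
    return o+d*((z-o[2])/d[...,2])[...,None]
def cloud(c,d):
    v,u=np.mgrid[:420,:560];P=rays(c,np.stack([u,v],-1))*d[...,None]
    return (P-np.array(c["t"]))@np.array(c["R"])
def project(c,X):
    p=np.asarray(X)@np.array(c["R"]).T+np.array(c["t"]);p=p[...,:2]/p[...,2:]
    return p*(1+c["k1"]*(p**2).sum(-1,keepdims=True))*K(c)+[c["cx"],c["cy"]]
def rect(c,m,z):
    "min-area rect of each big contour, on plane z"
    out=[]
    for k in cv2.findContours(m.astype(np.uint8),cv2.RETR_EXTERNAL,cv2.CHAIN_APPROX_NONE)[0]:
        if len(k)<25: continue
        P=plane(c,k[:,0],z)[:,:2]; (x,y),(a,b),g=cv2.minAreaRect((P*1000).astype(np.float32))
        out.append((k[:,0].mean(0).round().tolist(),round(x,1),round(y,1),round(a,1),round(b,1),round(g,1)))
    return out
E
python3 - <<'E'
from h import *
c=r.get_calibration("top");p=cv2.imread("pics/top0.png");d=np.load("top_d.npy")
X=cloud(c,d);z=X[...,2]
v,u=np.mgrid[:420,:560];roi=(u>190)&(u<330)&(v>105)&(v<250)
print("h apron",np.median(z[210:225,255:275]),"mod",z[195,232],z[185,297],"roof",z[150,290], z[130,280])
hsv=cv2.cvtColor(p,cv2.COLOR_BGR2HSV)
blue=roi&(hsv[...,0]>95)&(hsv[...,0]<130)&(hsv[...,1]>120)
white=roi&(hsv[...,1]<60)&(hsv[...,2]>90)
print("mods",rect(c,roi&(z>.03)&(z<.05)&(v>170),.041))
print("apron",rect(c,white|(roi&(z>.03)&(z<.05)&(v>170)),.005))
print("roof", rect(c,roi&(z>.046),.053),rect(c,cv2.morphologyEx(blue.astype(np.uint8),3,np.ones((9,9))),.053))
E
```

```text
h apron 0.004997374900754666 mod 0.03740743379090471 0.03876779835429348 roof 0.004340845291298676 0.05276269907564648
mods [([232.0, 201.0], 467.1, 114.9, 57.5, 44.9, 0.3), ([298.0, 189.0], 494.5, -48.6, 59.9, 44.9, 9.2)]
apron [([217.0, 154.0], 588.7, 158.4, 13.8, 31.4, 11.2), ([242.0, 149.0], 601.3, 95.0, 13.8, 30.9, 11.2), ([264.0, 192.0], 493.3, 38.8, 201.5, 263.1, 11.2), ([266.0, 145.0], 613.9, 31.4, 13.8, 31.9, 11.3), ([291.0, 139.0], 626.5, -32.2, 13.8, 31.9, 11.3)]
roof [([252.0, 138.0], 619.7, 64.0, 75.8, 257.4, 11.2)] [([252.0, 139.0], 619.8, 64.0, 77.5, 256.3, 11.1)]
```

Emit:
servo_tool(turn=[[0,0,2],[0,0,4],[0,0,4.9],[0,0,4.9],[0,0,4.9],[0,0,4.9],[0,0,4.9],[0,0,4.9]], slide=[[12.9,-17.1,-1],[12.9,-17.1,-1],[12.9,-17.1,-1],[12.9,-17.1,-1],[12.9,-17.1,-1],[12.9,-17.1,-1],[12.9,-17.1,-1],[12.9,-17.1,-1]], hand=[0,0,0,0,0,0,0,0], squeeze=30)

```text
clock: 1.1
tcp_pos: [0.454, 0.257, 0.2078]
orientation: [0.314, -3.126, -0.0]
contact_force: [1.4, 0.9, -0.7]
grip_width: 0.0003
gripper_force: 0.0
```

Emit:
servo_tool(turn=[[0,0,0],[0.4,-2,0],[0.8,-4,0],[1.2,-5.9,0],[1.36,-6.87,0],[1.36,-6.87,0]], slide=[[1.5,-1.9,0],[2.9,-3.7,0],[2.9,-3.7,0],[2.9,-3.7,-1],[2.9,-3.7,-2],[2.9,-3.7,-2]], hand=[0,0,0,0,0,0])

```text
clock: 1.85
tcp_pos: [0.5434, 0.1291, 0.1648]
orientation: [-0.241, 2.588, -0.011]
contact_force: [-0.5, 0.3, 1.2]
grip_width: 0.0001
gripper_force: 0.0
```

Run:
```python
from h import *
p,d=r.grab_frame("wrist"); cv2.imwrite("pics/w1.png",p[:,:,::-1]); o=r.get_obs();print(o["tcp_pos"],o["orientation"],o["contact_force"])
```

```text
[0.54332135 0.12834387 0.16410714] [-0.23974583  2.58692318 -0.01293257] [-0.55849496 -0.52817819 -1.88947744]
```

View pics/w1.png

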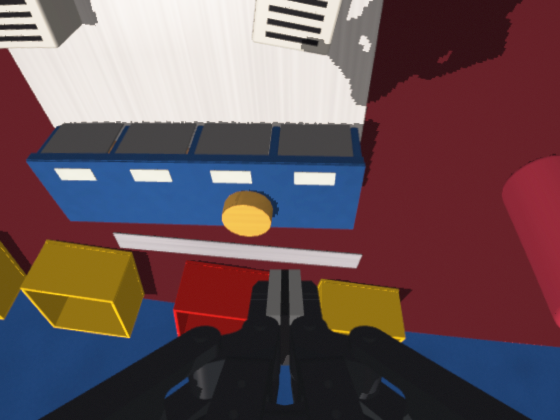

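The wrist view, upside down, shows all four grey flaps in row at about (82,138), (160,138), (236,138) and (317,140). The tin is at (247,213). The two white modules with vent lines are at the top, at (300,20) and (30,20), which confirms the choice.

Run:
```python
from h import *
c=r.get_calibration("wrist");R=np.array(c["R"]);t=np.array(c["t"])
o=r.get_obs();from scipy.spatial.transform import Rotation as Ro
T=Ro.from_rotvec(o["orientation"]).as_matrix()
print("cam in tool",T.T@(-R.T@t-o["tcp_pos"]),"tool axes",T.round(2).tolist())
P=plane(c,[[31,157],[363,163]],.053);print(P.round(4)); print("mid",P.mean(0),np.degrees(np.arctan2(-(P[0]-P[1])[0],(P[0]-P[1])[1])))
Q=plane(c,[[121,158],[197,158.5],[275,160]],.053);print("dividers",Q.round(4))
```

```text
cam in tool [ 0.08524855  0.00054703 -0.14296602] tool axes [[-0.84, -0.17, 0.52], [-0.17, 0.98, 0.04], [-0.51, -0.06, -0.86]]
[[ 0.603  -0.0632  0.053 ]
 [ 0.5564  0.18    0.053 ]]
mid [0.57969537 0.05839825 0.053     ] -169.16376674560257
dividers [[0.5893 0.0081 0.053 ]
 [0.5778 0.0643 0.053 ]
 [0.5672 0.1193 0.053 ]]
```

```bash
cat >> h.py <<'E'
from scipy.spatial.transform import Rotation as Ro
YAW=np.radians(11.2); EX=np.array([np.cos(YAW),np.sin(YAW),0]); EY=np.array([-np.sin(YAW),np.cos(YAW),0]); O=np.array([.584,.0575,0])
def W(x,y,z): return O+EX*x/1000+EY*y/1000+[0,0,z/1000]
def rk(p): d=np.asarray(p)-O; return np.array([d@EX,d@EY,d[2]])*1000
def go(x,y,z,tilt,dyaw=0):
    "tool rack-frame target (mm, deg) -> slide and turn units from measured pose"
    o=r.get_obs();T=Ro.from_rotvec(o["orientation"])
    z0=Ro.from_matrix(np.array([-EX,EY,[0,0,-1]]).T)
    D=Ro.from_euler("z",dyaw,degrees=True)*Ro.from_rotvec(-EY*np.radians(tilt))*z0
    t=(D*T.inv()).as_rotvec(degrees=True)/5
    print("at",rk(o["tcp_pos"]).round(1),"slide",((W(x,y,z)-o["tcp_pos"])/.03).round(2),"turn",t.round(2),"F",o["contact_force"].round(1),"t",round(o["clock"],2))
E
python3 -c "
from h import *
go(-30,93,60,35);go(-30,93,18,35)"
```

```text
at [-26.1  77.4 164.1] slide [-0.23  0.49 -3.47] turn [ 0.79 -0.67  0.33] F [-0.6 -0.5 -1.9] t 1.9
at [-26.1  77.4 164.1] slide [-0.23  0.49 -4.87] turn [ 0.79 -0.67  0.33] F [-0.6 -0.5 -1.9] t 1.9
```

Emit:
servo_tool(turn=[[0,0,0],[0,0,0],[0,0,0]], slide=[[0,0.5,0],[-0.1,0.5,-1],[-0.1,0.5,-1.5]], hand=[0,0,0])

```text
clock: 2.28
tcp_pos: [0.5414, 0.144, 0.1217]
orientation: [-0.24, 2.587, -0.012]
contact_force: [0.7, -0.1, -0.8]
grip_width: -0.0004
gripper_force: 0.0
```

```bash
python3 -c "
from h import *
go(-30,93,18,35)"
```

```text
at [-24.9  93.1 121.7] slide [-0.16 -0.04 -3.46] turn [ 0.78 -0.68  0.32] F [ 0.7 -0.1 -0.8] t 2.27
```

Emit:
servo_tool(turn=[[0.78,-0.68,0.32],[0.78,-0.68,0.32],[0.78,-0.68,0.32],[0.78,-0.68,0.32],[0.78,-0.68,0.32],[0.78,-0.68,0.32],[0.78,-0.68,0.32]], slide=[[-0.16,-0.04,-1.5],[-0.16,-0.04,-3.0],[-0.16,-0.04,-3.4],[-0.16,-0.04,-3.45],[0.16,0.02,-3.45],[0.29,0.05,-3.45],[0.36,0.06,-3.45]], hand=[0,0,0,0,0,0,0])

```text
clock: 3.15
tcp_pos: [0.5546, 0.1456, 0.0211]
orientation: [-0.246, 2.516, 0.075]
contact_force: [-0.8, 0.4, 0.6]
grip_width: -0.0004
gripper_force: 0.0
```

```bash
python3 -c "
from h import *
go(-5,93,18,35)"
```

```text
at [-11.8  92.2  21.1] slide [ 0.22  0.07 -0.1 ] turn [0.01 0.06 0.02] F [-0.8  0.4  0.6] t 3.15
```

Emit:
servo_tool(turn=[[0,0,0],[0,0,0],[0,0,0],[0,0,0]], slide=[[0.07,0.013,-0.1],[0.13,0.026,-0.1],[0.2,0.04,-0.1],[0.2,0.04,-0.1]], hand=[0,0,0,0])

```text
clock: 3.65
tcp_pos: [0.5587, 0.1467, 0.016]
orientation: [-0.245, 2.519, 0.078]
contact_force: [-0.1, -1.0, 0.5]
grip_width: 0.0001
gripper_force: 0.0
```

Emit:
servo_tool(turn=[[0,0,0],[0,0,0],[0,0,0]], slide=[[0.07,0.013,0],[0.13,0.026,0],[0.13,0.026,0]], hand=[0,0,0])

```text
clock: 4.03
tcp_pos: [0.5612, 0.1471, 0.0152]
orientation: [-0.246, 2.522, 0.078]
contact_force: [-4.0, -1.0, 2.0]
grip_width: -0.0003
gripper_force: 2.2
```

Emit:
servo_tool(turn=[[0,0,0],[0,0,0],[0,0,0]], slide=[[0.07,0.013,0.05],[0.1,0.02,0.05],[0.1,0.02,0.05]], hand=[0,0,0])

```text
clock: 4.4
tcp_pos: [0.5614, 0.1471, 0.0153]
orientation: [-0.247, 2.527, 0.078]
contact_force: [-10.3, -1.9, 4.1]
grip_width: 0.0002
gripper_force: 5.3
```

```bash
python3 -c "
from h import *
go(-30,31,18,35)"
```

```text
at [-4.8 92.3 15.3] slide [-0.43 -2.17  0.09] turn [ 0.01 -0.07  0.  ] F [-10.3  -1.9   4.1] t 4.4
```

Emit:
servo_tool(turn=[[0,0,0],[0,0,0],[0,0,0],[0,0,0],[0,0,0],[0,0,0],[0,0,0],[0,0,0]], slide=[[-0.6,-0.12,0.05],[-0.6,-0.12,0.05],[-0.2,-2.15,0.05],[-0.2,-2.15,0.05],[0.1,-2.09,0.05],[0.27,-2.05,0.05],[0.4,-2.03,0.05],[0.4,-2.03,0.05]], hand=[0,0,0,0,0,0,0,0])

```text
clock: 5.4
tcp_pos: [0.573, 0.0878, 0.0167]
orientation: [-0.249, 2.527, 0.079]
contact_force: [-11.1, -4.9, 4.9]
grip_width: 0.0001
gripper_force: 6.2
```

```bash
python3 -c "
from h import *
go(4,31,18,35)"
```

```text
at [-4.9 31.9 16.7] slide [0.3  0.03 0.04] turn [ 0.   -0.08 -0.02] F [-11.1  -4.9   4.9] t 5.4
```

Emit:
servo_tool(turn=[[0,0,0],[0,0,0],[0,0,0],[0,0,0],[0,0,0],[0,0,0],[0,0,0],[0,0,0]], slide=[[-0.6,-0.12,0.05],[-0.6,-0.12,0.05],[-0.2,-2.15,0.05],[-0.2,-2.15,0.05],[0.1,-2.09,0.05],[0.27,-2.05,0.05],[0.4,-2.03,0.05],[0.4,-2.03,0.05]], hand=[0,0,0,0,0,0,0,0])

```text
clock: 6.4
tcp_pos: [0.5898, 0.0275, 0.0204]
orientation: [-0.248, 2.519, 0.079]
contact_force: [-0.9, 0.2, -0.7]
grip_width: -0.0001
gripper_force: 0.0
```

```bash
python3 -c "
from h import *
go(4,-31,18,35)"
```

```text
at [ -0.2 -30.6  20.4] slide [ 0.14  0.01 -0.08] turn [-0.01  0.01 -0.01] F [-0.9  0.2 -0.7] t 6.4
```

Emit:
servo_tool(turn=[[0,0,0],[0,0,0],[0,0,0],[0,0,0],[0,0,0],[0,0,0],[0,0,0],[0,0,0]], slide=[[-0.6,-0.12,0],[-0.6,-0.12,0],[-0.2,-2.15,0],[-0.2,-2.15,-0.05],[0.1,-2.09,-0.05],[0.27,-2.05,-0.05],[0.4,-2.03,-0.05],[0.4,-2.03,-0.05]], hand=[0,0,0,0,0,0,0,0])

```text
clock: 7.4
tcp_pos: [0.6018, -0.0334, 0.019]
orientation: [-0.248, 2.519, 0.079]
contact_force: [-0.2, 1.1, -0.7]
grip_width: -0.0002
gripper_force: 0.0
```

```bash
python3 -c "
from h import *
go(-30,-93,120,0)
# rack coords of modules
print(rk([.4671,.1149,.023]),rk([.4945,-.0486,.023]))"
```

```text
at [ -0.2 -92.6  19. ] slide [-0.97 -0.21  3.37] turn [-1.37  6.88 -0.01] F [-0.2  1.1 -0.7] t 7.4
[-103.5246059    79.01282157   23.        ] [-108.40375107  -86.69536755   23.        ]
```

Emit:
servo_tool(turn=[[0,0,0],[0,0,0],[-0.4,2,0],[-0.8,4,0],[-1.2,6,0],[-1.37,6.88,0],[-1.37,6.88,0],[-1.37,6.88,0]], slide=[[-0.8,-0.16,0.1],[-0.9,-0.16,1.5],[-0.9,-0.16,3],[-2.5,-0.4,3],[-3.9,-0.57,3],[-3.9,-0.57,3],[-3.9,-0.57,3],[-3.9,-0.57,3]], hand=[0,0,0,1,1,1,1,1])

```text
clock: 8.4
tcp_pos: [0.5388, -0.0873, 0.0917]
orientation: [-0.202, 2.686, -0.159]
contact_force: [-0.2, -0.4, 0.5]
grip_width: 0.0852
gripper_force: 0.0
```

Run:
```python
from h import *
p,d=r.grab_frame("wrist"); c=r.get_calibration("wrist"); cv2.imwrite("pics/w2.png",p[:,:,::-1])
X=cloud(c,d); X[d==0]=0
D=X-O; a=D@EX;b=D@EY
roi=(a>-.19)&(a<-.03)&(abs(b)<.125)&(X[...,2]>.03)&(X[...,2]<.05)
for q in rect(c,cv2.morphologyEx(roi.astype(np.uint8),2,np.ones((3,3))),.041): print(q, rk([q[1]/1e3,q[2]/1e3,0]).round(1))
go(-118,-87,7,0,-2); print(r.get_obs()["grip_width"])
```

```text
([396.0, 139.0], 488.0, -48.4, 64.0, 45.1, 8.8) [-114.7  -85.2    0. ]
at [ -72.9 -132.4   92.3] slide [-1.77  1.19 -2.84] turn [0.91 5.15 0.13] F [-0.1  0.5  0.6] t 8.45
0.08558022021344999
```

View pics/w2.png

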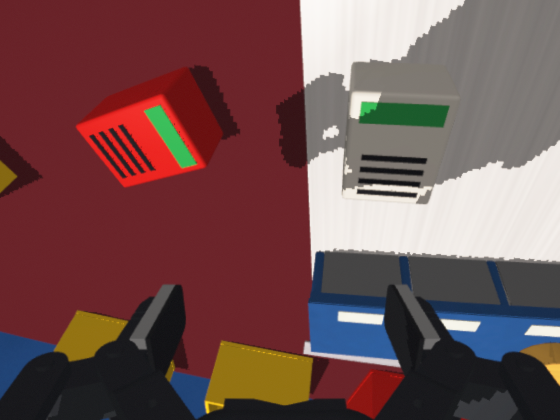

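The view shows the white module at (402,130) on the apron, the red look-alike at (155,125), and flaps 4 and 3 at (360,272) and (455,275). The arm has not reached the vertical pose yet, so I continue.

Emit:
servo_tool(turn=[[0.3,1.5,0],[0.6,3,0],[0.8,4.5,0.1],[0.91,5.15,0.13],[0.91,5.15,0.13],[0.91,5.15,0.13]], slide=[[-0.4,0.4,0],[-0.9,0.8,0],[-1.3,1.1,0],[-1.77,1.19,0],[-1.77,1.19,0],[-1.77,1.19,0]], hand=[1,1,1,1,1,1])

```text
clock: 9.2
tcp_pos: [0.4866, -0.0521, 0.0914]
orientation: [-0.252, 3.126, -0.003]
contact_force: [-0.2, -0.3, 0.4]
grip_width: 0.0854
gripper_force: 0.0
```

Run:
```python
from h import *
go(-120,-86.5,7,0,-2); print(r.get_obs()["joints"].round(2))
```

```text
at [-116.8  -88.6   91.4] slide [-0.12  0.05 -2.81] turn [ 0.02  0.07 -0.  ] F [-0.2 -0.3  0.4] t 9.2
[ 0.63  0.49 -0.79  2.08  0.5   0.77  1.25]
```

Emit:
servo_tool(turn=[[0,0,0],[0,0,0],[0,0,0],[0,0,0],[0,0,0],[0,0,0],[0,0,0],[0,0,0]], slide=[[-0.12,0.05,-1.5],[-0.12,0.05,-2.5],[-0.12,0.05,-2.81],[-0.12,0.05,-2.81],[-0.12,0.05,-2.81],[-0.12,0.05,-2.81],[-0.12,0.05,-2.81],[-0.12,0.05,-2.81]], hand=[1,1,1,0.4,0.4,0.4,0.4,0.4], squeeze=30)

```text
clock: 10.2
tcp_pos: [0.4843, -0.0501, 0.0088]
orientation: [-0.252, 3.125, -0.001]
contact_force: [-2.0, 0.2, 7.3]
grip_width: 0.0447
gripper_force: 31.8
```

Run:
```python
from h import *
o=r.get_obs(); print(o["grip_width"],o["gripper_force"]);go(-40,-93,8,0,0);go(-16,-93,8,0,0)
```

```text
0.04468063174744836 31.75473690032959
at [-118.7  -86.2    8.8] slide [ 2.62  0.29 -0.03] turn [0.   0.08 0.39] F [-2.   0.2  7.3] t 10.2
at [-118.7  -86.2    8.8] slide [ 3.4   0.44 -0.03] turn [0.   0.08 0.39] F [-2.   0.2  7.3] t 10.2
```

Emit:
servo_tool(turn=[[0,0,0.2],[0,0.08,0.39],[0,0.08,0.39],[0,0.08,0.39],[0,0.08,0.39],[0,0.08,0.39],[0,0.08,0.39]], slide=[[0.4,-0.1,0.05],[1.1,0.0,0.05],[1.8,0.13,0.05],[2.3,0.23,0.05],[2.62,0.29,0.05],[2.62,0.29,0.05],[2.62,0.29,0.05]], hand=[0.4,0.4,0.4,0.4,0.4,0.4,0.4])

```text
clock: 11.08
tcp_pos: [0.5616, -0.0414, 0.0092]
orientation: [0.306, -3.124, -0.001]
contact_force: [0.5, -0.1, 0.7]
grip_width: 0.0444
gripper_force: 31.0
```

Run:
```python
from h import *
o=r.get_obs(); print(o["grip_width"],o["gripper_force"]);go(-18,-93,9,0,0)
p,d=r.grab_frame("wrist"); cv2.imwrite("pics/w3.png",p[:,:,::-1])
```

```text
0.04439329483101222 31.023155450820923
at [-41.2 -92.7   9.2] slide [ 0.76  0.14 -0.01] turn [-0.   -0.03  0.  ] F [ 0.5 -0.1  0.7] t 11.07
```

View pics/w3.png

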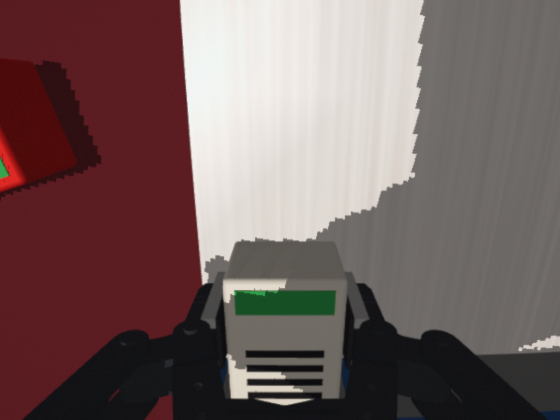

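The module is held square, with its top at (285,340) and its front at the mouth of cell 4. I slide it in.

Emit:
servo_tool(turn=[[0,0,0],[0,0,0],[0,0,0],[0,0,0],[0,0,0]], slide=[[0.2,0.04,0],[0.4,0.08,0],[0.6,0.11,0],[0.76,0.14,0],[0.76,0.14,0]], hand=[0.4,0.4,0.4,0.4,0.4])

```text
clock: 11.75
tcp_pos: [0.5837, -0.0375, 0.0092]
orientation: [0.306, -3.122, 0.0]
contact_force: [-3.3, -0.4, 4.9]
grip_width: 0.0445
gripper_force: 31.5
```

Run:
```python
from h import *
o=r.get_obs(); print(o["grip_width"],o["gripper_force"]);go(-75,-93,18,35)
```

```text
0.04448752275881875 31.523500084877014
at [-18.8 -93.2   9.2] slide [-1.84 -0.36  0.29] turn [ 1.37 -6.91  0.  ] F [-3.3 -0.4  4.9] t 11.75
```

Emit:
servo_tool(turn=[[0,0,0],[0,0,0],[0,0,0],[0,0,0],[0.4,-2,0],[0.8,-4,0],[1.2,-6,0],[1.37,-6.91,0]], slide=[[0,0,0],[0,0,0],[-1,-0.2,0],[-2.2,-0.43,0.3],[-2.3,-0.46,1],[-2.3,-0.46,1.2],[-2.3,-0.46,1],[-2.3,-0.46,0.6]], hand=[0.8,0.8,0.8,0.5,0,0,0,0])

```text
clock: 12.75
tcp_pos: [0.5031, -0.0682, 0.0283]
orientation: [-0.27, 2.76, -0.009]
contact_force: [1.0, -0.3, 0.5]
grip_width: 0.0001
gripper_force: 0.0
```

Run:
```python
from h import *
o=r.get_obs(); print(o["grip_width"],o["gripper_force"]);go(-55,-93,20,35);go(-6,-93,20,35)
```

```text
0.00010694373066418268 0.0
at [-103.8 -107.6   28.3] slide [ 1.5   0.79 -0.28] turn [ 1.   -2.66  0.15] F [ 1.  -0.3  0.5] t 12.75
at [-103.8 -107.6   28.3] slide [ 3.1   1.11 -0.28] turn [ 1.   -2.66  0.15] F [ 1.  -0.3  0.5] t 12.75
```

Emit:
servo_tool(turn=[[0.5,-1.3,0.07],[1,-2.66,0.15],[1,-2.66,0.15],[1,-2.66,0.15],[1,-2.66,0.15]], slide=[[0,0.5,0.1],[0.6,0.6,0],[1.2,0.75,-0.28],[1.33,0.76,-0.28],[1.33,0.76,-0.28]], hand=[0,0,0,0,0])

```text
clock: 13.38
tcp_pos: [0.5435, -0.0454, 0.0197]
orientation: [-0.246, 2.524, 0.079]
contact_force: [-0.4, -0.6, -0.7]
grip_width: 0.0002
gripper_force: 0.0
```

Run:
```python
from h import *
go(-10,-93,20,35)
```

```text
at [-59.8 -93.   19.7] slide [1.63 0.32 0.01] turn [-0.01 -0.05  0.01] F [-0.4 -0.6 -0.7] t 13.38
```

Emit:
servo_tool(turn=[[0,0,0],[0,0,0],[0,0,0],[0,0,0],[0,0,0],[0,0,0],[0,0,0],[0,0,0]], slide=[[0.3,0.06,0],[0.6,0.12,0],[0.9,0.18,0],[1.2,0.24,0],[1.5,0.3,0],[1.75,0.34,0],[1.85,0.36,0],[1.85,0.36,0]], hand=[0,0,0,0,0,0,0,0])

```text
clock: 14.38
tcp_pos: [0.5994, -0.034, 0.0198]
orientation: [-0.248, 2.521, 0.08]
contact_force: [0.1, 0.0, -0.2]
grip_width: 0.0001
gripper_force: 0.0
```

Emit:
servo_tool(turn=[[0,0,0],[0,0,0],[0,0,0]], slide=[[0.07,0.013,0],[0.1,0.02,0],[0.1,0.02,0]], hand=[0,0,0])

```text
clock: 14.75
tcp_pos: [0.6007, -0.0337, 0.0193]
orientation: [-0.248, 2.523, 0.08]
contact_force: [-6.3, -2.5, 5.0]
grip_width: -0.0003
gripper_force: 3.3
```

Run:
```python
from h import *
go(-10,-93,20,35)
```

```text
at [ -1.3 -92.7  19.3] slide [-0.28 -0.07  0.02] turn [-0.01 -0.04 -0.01] F [-6.3 -2.5  5. ] t 14.75
```

Emit:
servo_tool(turn=[[0,0,0],[0,0,0],[0,0,0],[-0.4,2,0],[-0.8,4,0],[-1.2,6,0],[-1.37,6.88,0],[-1.37,6.88,0]], slide=[[-0.8,-0.16,0.1],[-1.3,-0.26,1],[-1.5,0,3],[-2.5,1.5,3],[-3.5,3,3],[-4.83,4.96,3],[-4.83,4.96,3],[-4.83,4.96,3]], hand=[0,0,0,0,0.5,1,1,1])

```text
clock: 15.75
tcp_pos: [0.4896, 0.0619, 0.1076]
orientation: [-0.274, 2.964, -0.021]
contact_force: [1.9, 0.0, -1.9]
grip_width: 0.0723
gripper_force: 0.0
```

Run:
```python
from h import *
go(-114.5,81,100,0,-10.9)
```

```text
at [-91.8  22.7 107.6] slide [-1.12  1.76 -0.25] turn [ 0.15  1.89 -2.05] F [ 1.9  0.  -1.9] t 15.75
```

Emit:
servo_tool(turn=[[0.1,1,-1],[0.15,1.89,-2.05],[0.15,1.89,-2.05],[0.15,1.89,-2.05],[0.15,1.89,-2.05]], slide=[[-0.6,0.9,0],[-1.12,1.76,-0.25],[-1.12,1.76,-0.25],[-1.12,1.76,-0.25],[-1.12,1.76,-0.25]], hand=[1,1,1,1,1])

```text
clock: 16.38
tcp_pos: [0.4578, 0.1141, 0.0999]
orientation: [-0.009, 3.134, -0.0]
contact_force: [0.3, 0.3, -0.0]
grip_width: 0.0854
gripper_force: 0.0
```

Run:
```python
from h import *
go(-114.5,81,9,0,-10.9)
p,d=r.grab_frame("wrist"); cv2.imwrite("pics/w4.png",p[:,:,::-1])
```

```text
at [-112.8   80.    99.9] slide [-0.06  0.02 -3.03] turn [ 0.    0.09 -0.01] F [ 0.3  0.3 -0. ] t 16.38
```

View pics/w4.png

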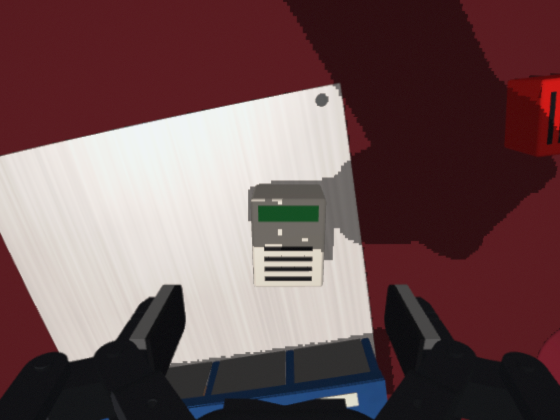

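Module A lies square between the open fingers, centred at (288,240), with the pads at (165,310) and (407,310). I descend and grip.

Emit:
servo_tool(turn=[[0,0,0],[0,0,0],[0,0,0],[0,0,0],[0,0,0],[0,0,0],[0,0,0],[0,0,0]], slide=[[-0.06,0.02,-1.6],[-0.06,0.02,-2.7],[-0.06,0.02,-3.0],[-0.06,0.02,-3.0],[-0.06,0.02,-3.0],[-0.06,0.02,-3.0],[-0.06,0.02,-3.0],[-0.06,0.02,-3.0]], hand=[1,1,1,0.4,0.4,0.4,0.4,0.4], squeeze=30)

```text
clock: 17.42
tcp_pos: [0.457, 0.1163, 0.0112]
orientation: [-0.01, 3.132, 0.002]
contact_force: [-1.0, 0.0, 6.7]
grip_width: 0.0445
gripper_force: 31.7
```

Run:
```python
from h import *
o=r.get_obs(); print(o["grip_width"],o["gripper_force"]);go(-80,-31,10.5,0,0);go(-42,-31,10.5,0,0)
```

```text
0.04453006990330702 31.69710874557495
at [-113.2   82.3   11.2] slide [ 1.82 -3.49 -0.02] turn [-0.02  0.11  2.17] F [-1.   0.   6.7] t 17.43
at [-113.2   82.3   11.2] slide [ 3.06 -3.25 -0.02] turn [-0.02  0.11  2.17] F [-1.   0.   6.7] t 17.43
```

Emit:
servo_tool(turn=[[0,0,0.5],[0,0.1,1.1],[0,0.1,1.7],[0,0.11,2.17],[0,0.11,2.17],[0,0.11,2.17],[0,0.11,2.17],[0,0.11,2.17]], slide=[[0.4,-0.7,0.03],[0.9,-1.6,0.03],[1.3,-2.5,0.03],[1.7,-3.2,0.03],[1.82,-3.49,0.03],[2.4,-3.38,0.03],[3.06,-3.25,0.03],[3.06,-3.25,0.03]], hand=[0.4,0.4,0.4,0.4,0.4,0.4,0.4,0.4])

```text
clock: 18.42
tcp_pos: [0.5487, 0.0193, 0.0113]
orientation: [0.306, -3.126, -0.003]
contact_force: [-1.0, 0.2, -1.8]
grip_width: 0.0447
gripper_force: 31.3
```

Run:
```python
from h import *
o=r.get_obs(); print(o["grip_width"],o["gripper_force"]);go(-19,-31,9.5,0,0)
```

```text
0.04473350862372823 31.25624656677246
at [-42.  -30.7  11.3] slide [ 0.75  0.14 -0.06] turn [-0.02 -0.01 -0.  ] F [-1.   0.2 -1.8] t 18.43
```

Emit:
servo_tool(turn=[[0,0,0],[0,0,0],[0,0,0],[0,0,0],[0,0,0]], slide=[[0.2,0.04,-0.02],[0.4,0.08,-0.02],[0.6,0.11,-0.02],[0.75,0.14,-0.02],[0.75,0.14,-0.02]], hand=[0.4,0.4,0.4,0.4,0.4])

```text
clock: 19.05
tcp_pos: [0.5657, 0.0224, 0.0108]
orientation: [0.307, -3.117, 0.002]
contact_force: [-13.0, -2.5, 20.0]
grip_width: 0.0446
gripper_force: 34.0
```

Emit:
servo_tool(turn=[[0,0,0],[0,0,0],[0,0,0],[0,0,0],[0.4,-2,0],[0.8,-4,0],[1.2,-6,0],[1.37,-6.91,0]], slide=[[0,0,0],[0,0,0],[-1,-0.2,0],[-2.2,-0.43,0.3],[-2.3,-0.46,1],[-2.3,-0.46,1.2],[-2.3,-0.46,1],[-2.3,-0.46,0.6]], hand=[0.8,0.8,0.8,0.5,0,0,0,0])

```text
clock: 20.05
tcp_pos: [0.4942, -0.011, 0.0239]
orientation: [-0.278, 2.751, -0.038]
contact_force: [-1.3, -0.6, -1.5]
grip_width: -0.0001
gripper_force: 0.0
```

Run:
```python
from h import *
go(-60,-31,20,35)
```

```text
at [-101.4  -49.8   23.9] slide [ 1.23  0.88 -0.13] turn [ 1.23 -2.54  0.16] F [-1.3 -0.6 -1.5] t 20.05
```

Emit:
servo_tool(turn=[[0.6,-1.3,0.07],[1.23,-2.54,0.16],[1.23,-2.54,0.16],[1.23,-2.54,0.16],[1.23,-2.54,0.16]], slide=[[-0.2,0.5,0.1],[-0.2,0.6,0],[0,0.64,0],[0.2,0.68,-0.1],[0.25,0.69,-0.1]], hand=[0,0,0,0,0])

```text
clock: 20.68
tcp_pos: [0.512, 0.009, 0.0185]
orientation: [-0.244, 2.536, 0.089]
contact_force: [0.7, 0.2, 0.6]
grip_width: -0.0002
gripper_force: 0.0
```

Run:
```python
from h import *
go(-60,-31,20,35)
p,d=r.grab_frame("wrist"); cv2.imwrite("pics/w5.png",p[:,:,::-1])
```

```text
at [-80.  -33.6  18.5] slide [0.64 0.22 0.05] turn [-0.08 -0.19  0.  ] F [0.7 0.2 0.6] t 20.68
```

View pics/w5.png

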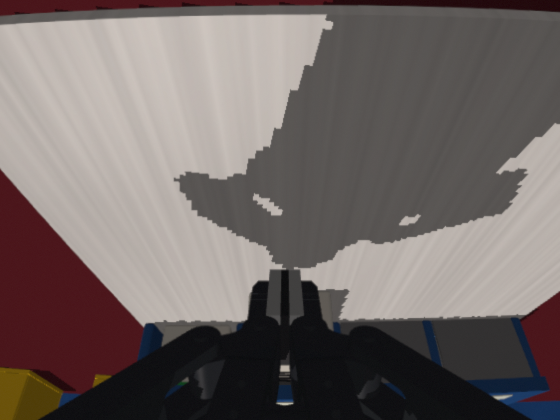

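Run:
```python
from h import *
p,d=r.grab_frame("top"); a=cv2.resize(p[100:220,190:340,::-1],(600,480),interpolation=2)[:300]
w=cv2.imread("pics/w5.png")[300:420,100:400]; w=cv2.resize(w,(600,240),interpolation=2)
cv2.imwrite("pics/m6.png",np.vstack([a,w]))
```

```text
(no output)
```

View pics/m6.png

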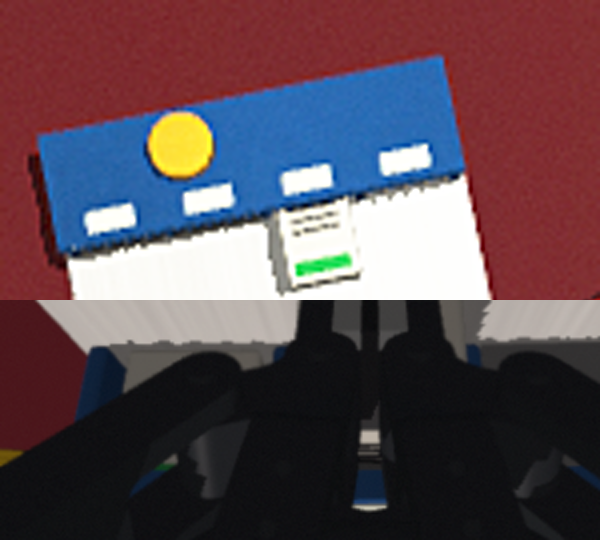

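Module B is fully inside cell 4: nothing sticks out at (420,180) of the upper crop, and its flap rests on top of it. Module A stands straight in cell 3, about two thirds out, at (318,245). I push it while watching the force.

Emit:
servo_tool(turn=[[-0.08,-0.19,0],[-0.08,-0.19,0],[-0.08,-0.19,0],[-0.08,-0.19,0],[-0.08,-0.19,0],[-0.08,-0.19,0]], slide=[[0.3,0.15,0.05],[0.64,0.22,0.05],[0.84,0.26,0.05],[1.04,0.3,0.05],[1.2,0.33,0.05],[1.2,0.33,0.05]], hand=[0,0,0,0,0,0])

```text
clock: 21.52
tcp_pos: [0.5493, 0.0186, 0.0213]
orientation: [-0.25, 2.517, 0.073]
contact_force: [-0.2, 0.0, -0.4]
grip_width: -0.0001
gripper_force: 0.0
```

Run:
```python
from h import *
go(-6,-31,20,35)
```

```text
at [-41.6 -31.4  21.3] slide [ 1.16  0.24 -0.04] turn [ 0.04  0.04 -0.01] F [-0.2  0.  -0.4] t 21.52
```

Moved ~8 mm without resistance. I continue.

Emit:
servo_tool(turn=[[0,0,0],[0,0,0],[0,0,0],[0,0,0],[0,0,0],[0,0,0]], slide=[[0.2,0.04,-0.04],[0.45,0.09,-0.04],[0.7,0.14,-0.04],[0.95,0.19,-0.04],[1.16,0.24,-0.04],[1.16,0.24,-0.04]], hand=[0,0,0,0,0,0])

```text
clock: 22.28
tcp_pos: [0.5843, 0.0261, 0.0203]
orientation: [-0.25, 2.517, 0.073]
contact_force: [-0.0, -0.5, 0.2]
grip_width: -0.0002
gripper_force: 0.0
```

Emit:
servo_tool(turn=[[0,0,0],[0,0,0],[0,0,0],[0,0,0]], slide=[[0.07,0.013,0],[0.13,0.026,0],[0.2,0.04,0],[0.2,0.04,0]], hand=[0,0,0,0])

```text
clock: 22.78
tcp_pos: [0.5887, 0.0271, 0.02]
orientation: [-0.251, 2.518, 0.073]
contact_force: [-6.4, -1.6, 4.8]
grip_width: -0.0001
gripper_force: 3.3
```

Run:
```python
from h import *
go(-1,-31,20,35)
```

```text
at [ -1.3 -30.7  20. ] slide [ 0.01 -0.01  0.  ] turn [ 0.05  0.03 -0.02] F [-6.4 -1.6  4.8] t 22.77
```

Seated against the back wall at the same depth as in cell 4. I retract and check.

Emit:
servo_tool(turn=[[0,0,0],[0,0,0],[0,0,0],[0,0,0],[0,0,0],[0,0,0],[0,0,0],[0,0,0]], slide=[[-0.5,-0.1,0],[-1.5,-0.3,0],[-2.5,-0.5,0.5],[-3.5,-0.7,2],[-4,-0.8,3.5],[-4,-0.8,4],[-4,-0.8,4],[-4,-0.8,4]], hand=[0,0,0,0,0,0,0,0])

```text
clock: 23.78
tcp_pos: [0.4855, 0.0006, 0.1466]
orientation: [-0.254, 2.533, 0.075]
contact_force: [-0.8, 0.3, -0.3]
grip_width: -0.0003
gripper_force: 0.0
```

Run:
```python
from h import *
p,d=r.grab_frame("wrist"); t,_=r.grab_frame("top")
a=cv2.resize(t[100:175,190:340,::-1],(560,280),interpolation=2)
cv2.imwrite("pics/m7.png",np.vstack([a,p[120:420,:,::-1]]))
```

```text
(no output)
```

View pics/m7.png

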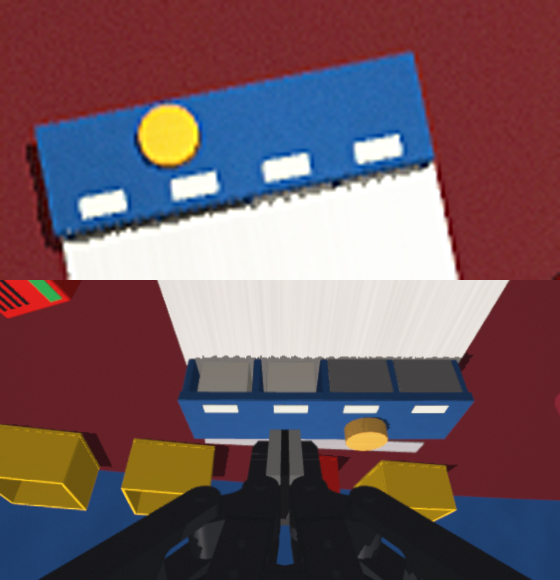

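Both modules are inside cells 4 and 3: their rear faces show at (225,375) and (290,375), behind the divider fronts. Nothing sticks out, flaps 1 and 2 are shut, and the tin is in place.

```bash
python3 -c "
from bench import r
print(r.hand_in())"
```

```text
the job is handed in; nothing more can be done
None
```

I felt all four flaps: cells 1 and 2 stopped hard and cells 3 and 4 swung free. Both white modules are now pushed to the back wall of cells 3 and 4 with nothing sticking out, and I handed the job in at about 24 s.

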